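Add the next layer to a laminated blank in the lever press

ROBOT

A 6-joint arm with a two-finger parallel gripper is mounted at the origin on a cart in front of the work surface, level with it; the furniture and walls round the work are solid. World frame = base frame: x ahead of the robot, y to its left, z up, the work surface at z = 0. Lengths are in mm, angles in degrees, forces in N, time in s.
With the tool pointing down it reaches from about 350 to 850 mm from the base axis. Payload 8.1 kg.
Tool frame: the origin (TCP) lies midway between the tips of the shut fingers; the grasp point (between the pads) lies 19 mm behind it; x points along the fingers, y is the direction in which the jaws open and shut, and the axes are right-handed (so a half turn about x gives the same grasp; the last joint's range is limited). The gripper opens to 85 mm and grips with 20 to 120 N. Pads are 22 mm wide; open, the fingers measure 114 mm over their backs; the gripper's body (76 mm by 85 mm) begins 54 mm behind the grasp point. The pads swing forward as they close: fully open they stand 13 mm farther back than shut.
Start: joints at [72.112, 7.471, 85.268, -0, 87.261, -4.893], TCP at [134.894, 584.644, 231.292] pointing down, gripper open.
Joint ranges: [-169.43, 169.43], [-51.17, 129.36], [1.28, 143.12], [-76.62, 256.62], [0, 156.53], [-152.29, 152.29]. Speed limits (degrees/s): [136.94, 136.94, 159.86, 180, 180, 180].

INTERFACE

Orientations are given as [roll, pitch, yaw] about the fixed x, y, z axes, in that order (R = Rz(yaw) Ry(pitch) Rx(roll)).
In Python, from bench import r gives the robot as it stands.
- The arm moves only by the tool move_arm, never from a script. Its argument "deltas" is a list of rows, each a list of 2 entries, a list of its own where there are three numbers: the shift along the tool's x, y, z in mm, then the turn about the tool's x in degrees. A call has 1 to 12 rows; each row is the pose to reach, as a shift and turn from the pose measured when the call began, along the tool's axes at that moment; what a row does not reach only later rows make up. A row lasts 1/8 s, in which the tool goes at most 62.5 mm and 10.7 degrees, less where a joint would pass 70% of its speed; a pose out of reach is approached as far as the arm can. A call with a gripper value outside its range is refused whole. "jaw" is the opening, from -1 (shut) to 1 (fully open), set as the call begins (left out, the last holds). The fingers move at their own pace and stop on an object; "squeeze" is the grip in N (left out, the last holds). Time passes only in rows, so rows that repeat a pose let the fingers close. It gives the time, the measured TCP pose, the force and the opening at its end, in the units of the state.
- r.sense(): the state, without advancing time (a new reading comes with each control period).
- r.snapshot(name): name is "scene" or "side" or "wrist"; returns (picture, depth): 400x640x3 uint8, red, green, blue; 400x640 float32, mm along the optical axis (not along the pixel's ray), 0 where there is no reading.
- r.get_calibration(name): a dict with "fovy" (degrees; the focal length in pixels is half the picture's height over the tangent of half this angle, whatever the lens; pixels are square), "cx", "cy" (the principal point, pixels), "k1" (the pictures are not rectified: a ray, as slopes to the right and down, at radius r is drawn at 1 + k1 r^2 times it, then the intrinsics apply), "position" and "attitude" of the camera in the world; the wrist camera has in their place "tool_from_camera" (4x4, takes a point from camera to tool coordinates, whose origin is the TCP and whose axes are the tool frame's). Camera axes: x right, y down, z forward; pixel columns grow to the right and rows downward; lengths in mm; the calibration is good to about 2 mm. A picture is of the moment at which its call begins: read the wrist's pose just before it. get_calibration takes no time and is no camera call.
- r.hand_in(): hands the job in, once; it reports no verdict.
The state is a dict: "time": time; "joint_pos": joint angles; "qd": joint speeds; "joint_efforts": joint torques, N m; "tool_pos": TCP position; "tcp_rot": TCP orientation; "ft_force": force on the tool from outside, world axes, zero at the start; "wrist_torque": the same for the moment, N m; "finger_gap": finger opening in mm.
Only numpy, scipy, OpenCV 4.12 (cv2) and the standard library are available. Lean on these libraries where they do the work, as an engineer would, in place of code of your own. Each camera call takes 0.05 s, during which the arm holds its last target. There are 200 camera calls.

TASK

Lay the loose walnut layer squarely on top of the half-built blank in the lever press, its edges flush with the layers below; the pile's height is not known, so feel gently for its top while you still hold the layer and let go only once it rests there. Then take the press arm by its handle and lower it under control, without letting it fall, until its pad bears on the new layer, and let go. Leave the glue bottle and the sanding block alone.

Things in the scene. Friction and masses are not known exactly. Their poses are not given: they have to be found in the camera images.
- layer_centre (a point): centre (half-way up) of the loose dark walnut layer: a flat board 56 x 130 x 16 mm, about 0.1 kg, lying on the bench to the right of the press. Its x axis runs across the 56 mm width, its y axis along the 130 mm length, z up through the thickness.
- pile_place (a point): on the press bed's top (18 mm above the bench), under the pile's middle; press frame: y along the pile towards the pivot, x across it away from the robot, z up. The pile (packing, then pale and dark layers, held fast) has the loose layer's 56 x 130 mm outline, centred here. Its height is not given: its top is 28 to 66 mm above this point, different each run.
- side_dowel (a point): foot, on the bed, of one of two steel register dowels (10 mm thick, 88 mm high) that leave a 3 mm gap to the pile's far long side: this one at x = +36, y = +48 mm from pile_place, the other at x = +36, y = -48 mm. The near long side has none.
- end_dowel (a point): foot, on the bed, of one of two steel register dowels (8 mm thick, 88 mm high) that leave a 4 mm gap to the pile's end nearest the pivot: this one at x = +21, y = +73 mm from pile_place, the other at x = -21, y = +73 mm. The other end has none.
- press_pivot (a point): pivot of the press arm, 98 mm along +y and 100 mm above pile_place, between two grey bracket cheeks that rise to 144 mm above the bench. Its frame is parallel to that of pile_place; the arm turns about this frame's x axis.
- press_arm (a joint): arm angle (rad): 0 = level, reaching from the pivot over the pile along press -y; 1.57 = upright; 1.75 = leaning back on its stop; it starts leaning back. Arm 207 mm long, 0.9 kg with its weight disc; from upright it falls unless held. Its pad, a round hardwood bar 28 mm thick and 50 mm long, meets the new layer between -0.3 and +0.3, depending on the pile, and bears on it with about 10 N.
- lever_grip (a point): middle of the turned wooden handle, 24 mm thick, 74 mm long, parallel to the pivot axis, sticking out from the arm's end on the robot's side. It lies 52 mm towards press -x from the arm's middle plane and moves with the arm: at angle a it is at y = -0.198 cos a, z = +0.198 sin a (m) from the pivot in the press frame. It does not spin on the arm.
- glue_bottle: loose yellow glue bottle with orange nozzle, 65 mm across, 198 mm tall, standing at the back of the bench; origin at the middle of its foot. To be left alone.
- sanding_block: loose brown sanding block 65 x 110 x 34 mm at the back of the bench; origin at the middle of its underside. To be left alone.

How it is judged (in metres and radians):
On the way, in this order (a step that is already met when the one before it is completed fails the run):
1. the layer, still held, is set square on the top of the pile (contact force between layer and pile above 0.3 N and contact force between the fingers and layer above 0.5 N and x of layer_centre in the frame of pile_place between -0.006 and 0.006 m and y of layer_centre in the frame of pile_place between -0.007 and 0.007 m and angle between the y axis of layer_centre and the y axis of pile_place, either way round below 0.07 rad and angle between layer_centre's own z axis and vertical below 0.06 rad), for 0.1 s.
2. the layer is let go and lies square on the pile (contact force between layer and pile above 0.3 N and contact force between the fingers and layer below 0.05 N and x of layer_centre in the frame of pile_place between -0.006 and 0.006 m and y of layer_centre in the frame of pile_place between -0.007 and 0.007 m and angle between the y axis of layer_centre and the y axis of pile_place, either way round below 0.07 rad and angle between layer_centre's own z axis and vertical below 0.06 rad), for 0.2 s.
At the end, for the whole second after the job is handed in: The layer lies flat (within 0.06 rad) on the pile, within 6 mm across and 7 mm along of the pile's middle and within 0.07 rad of its direction; the press arm rests by its own weight with its pad on the layer (over 3 N); both are let go and still (all of step 2 and contact force between press_arm and layer above 3 N and contact force between the fingers and press_arm below 0.05 N and linear speed of layer below 0.01 m/s and velocity of joint press_arm between -0.03 and 0.03 rad/s); the robot touches nothing.
It fails at once if the layer is let fall through the air (over about 5 mm) (contact force between layer and anything else below 0.01 N and linear speed of layer above 0.3 m/s).
It fails at once if the layer is rammed onto the pile while held (over 60 N) (contact force between layer and pile above 60 N and contact force between the fingers and layer above 0.5 N).
It fails at once if the press arm is let fall (faster than 2 rad/s) (velocity of joint press_arm below -2 rad/s).
It fails at once if the glue bottle or the sanding block is pushed more than 3 cm or the bottle is knocked over (distance of any of glue_bottle, sanding_block from where it was at the start of the episode above 0.03 m or angle between glue_bottle's own z axis and vertical above 0.5 rad).
It also fails if it takes over 72 s, if anything falls off the work surface, if the arm or the gripper's body presses on something with over 40 N, if the wrist force passes 120 N, or if a joint passes its speed limit or range.

## Working session

There is one attempt and no reset: what is moved stays moved. The work goes in short steps, Python scripts to look and compute and a tool call to move; the robot and the scene stay as the last step left them, time stands still between calls to the robot, and variables do not carry over. Pictures are saved under pics/ and viewed, about 8 in all and at most 12, crops included, and the job is handed in when it is done.

Besides the shell and the picture viewer there is one more tool, called after "Emit:" as name(argument=value, ...) on one line, values as JSON. move_arm: Moves the arm, as the interface text tells. Its arguments: {"type":"object","properties":{"deltas":{"type":"array","items":{"type":"array"}},"jaw":{"type":"number"},"squeeze":{"type":"number"}},"required":["deltas"]}

```bash
ls; mkdir -p pics; cat > h.py <<'E'
import numpy as np, cv2
from bench import r
from scipy.spatial.transform import Rotation as R
def campose(n, st=None):
    c=r.get_calibration(n)
    if 'tool_from_camera' in c:
        T=np.eye(4);T[:3,:3]=R.from_euler('xyz',st['tcp_rot'],degrees=True).as_matrix();T[:3,3]=st['tool_pos']
        return c,T@np.array(c['tool_from_camera'])
    T=np.eye(4);a=np.array(c['attitude'])
    T[:3,:3]=R.from_euler('xyz',a,degrees=True).as_matrix() if a.size==3 else (a if a.size==9 else R.from_quat(a).as_matrix())
    T[:3,3]=c['position'];return c,T
def snap(n,save=None):
    st=r.sense();im,d=r.snapshot(n)
    np.savez('pics/%s.npz'%(save or n),im=im,d=d,st=np.array([st['tool_pos'],st['tcp_rot']]))
    if save: cv2.imwrite('pics/%s.png'%save,im[:,:,::-1])
    return im,d,st
def cloud(n,d,st=None):
    c,T=campose(n,st);f=200/np.tan(np.radians(c['fovy'])/2)
    v,u=np.mgrid[:400,:640].astype(float)
    xd=(u-c['cx'])/f;yd=(v-c['cy'])/f;x,y=xd.copy(),yd.copy()
    for _ in range(15):
        s=1+c['k1']*(x*x+y*y);x=xd/s;y=yd/s
    P=np.stack([x*d,y*d,d],-1)@T[:3,:3].T+T[:3,3]
    P[d==0]=np.nan;return P
E
python3 - <<'E'
from h import *
print(r.sense())
for n in ("scene","side","wrist"):
    print(n,r.get_calibration(n)); 
a,_,_=snap("scene","scene0");b,_,_=snap("side","side0")
cv2.imwrite('pics/both.png',cv2.resize(np.vstack([a,b])[:,:,::-1],(480,600)))
E
```

```text
pics
{'time': 0.0, 'joint_pos': array([ 7.21113880e+01,  7.51505487e+00,  8.53310312e+01,  1.01148179e-03,
        8.72593939e+01, -4.89271354e+00]), 'qd': array([ 0.01963665, -0.05897148,  0.05247823, -0.02024321,  0.06431898,
        0.02022482]), 'joint_efforts': array([-1.46957147e-03, -5.69366598e+01, -5.00570011e+01, -2.26012726e-04,
        1.40061820e-02,  4.47768559e-05]), 'tool_pos': array([134.72813083, 584.11521609, 230.22817578]), 'tcp_rot': array([ -95.44144751,   89.89451524, -108.43739528]), 'ft_force': array([-0.53286876,  0.07074895, -0.54484944]), 'wrist_torque': array([-0.02988307, -0.04164781, -0.05174418]), 'finger_gap': 85.3118374493334}
scene {'fovy': 51.92670794426607, 'cx': 318.45485027893, 'cy': 199.51068218546135, 'k1': -0.03139275862111442, 'position': array([679.59593088, 709.71841229, 668.38806269]), 'attitude': array([-132.51263257,    0.98372269,  166.04808443])}
side {'fovy': 44.84927353481798, 'cx': 322.15449726163945, 'cy': 201.51593334595634, 'k1': -0.004038800584295547, 'position': array([ 782.75350573,  557.19102284, 1086.11790943]), 'attitude': array([-152.99316527,   -0.20665462,  155.57032683])}
wrist {'fovy': 58.68048853226637, 'cx': 316.6046285823509, 'cy': 201.16557885054914, 'k1': -0.049750922815824, 'tool_from_camera': array([[ 7.36554920e-04, -2.68316930e-01,  9.63330412e-01,
        -1.41892220e+02],
       [ 9.99999546e-01, -3.85288165e-04, -8.71906370e-04,
        -3.50420556e-01],
       [ 6.05107047e-04,  9.63330617e-01,  2.68316524e-01,
        -6.81896658e+01],
       [ 0.00000000e+00,  0.00000000e+00,  0.00000000e+00,
         1.00000000e+00]])}
```

View pics/both.png

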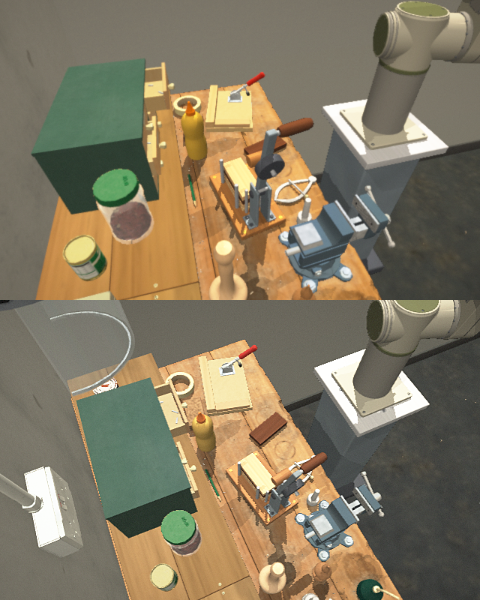

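```bash
python3 - <<'E'
from h import *
from scipy import ndimage
for n in ("scene","side"):
    z=np.load(f'pics/{n}0.npz');P=cloud(n,z['d']);im=z['im'].astype(int)
    hh=P[...,2]
    print(n,np.nanpercentile(hh,[1,25,50,75,99]))
    # dark walnut board: z 10..22
    m=(hh>11)&(hh<21)
    l,k=ndimage.label(ndimage.binary_erosion(m))
    for i in range(1,k+1):
        q=l==i
        if q.sum()>150:
            p=P[q];print(i,q.sum(),p.mean(0).round(),p.min(0).round(),p.max(0).round(),np.median(im[q],0),'px',np.argwhere(q).mean(0).round())
E
```

```text
scene [-887.16419423   -3.16286893   96.000259    228.10717958  392.82795377]
80 1358 [ 481. -215.   16.] [ 403. -337.   11.] [557. -79.  21.] [249. 232. 152.] px [143. 312.]
138 208 [468.  17.  14.] [435.  -9.  11.] [500.  37.  17.] [140.   81.   47.5] px [197. 339.]
153 1882 [566. 237.  16.] [468.  99.  12.] [627. 318.  21.] [165. 107.  58.] px [279. 323.]
159 189 [414. 442.  14.] [386. 426.  11.] [441. 454.  20.] [106. 122. 126.] px [356. 441.]
side [-890.117237   -102.04818239   57.2317055   291.7712373   687.00438867]
60 1382 [ 482. -221.   17.] [ 406. -338.   11.] [ 555. -125.   21.] [248. 234. 178.] px [108. 303.]
219 775 [433.  18.  16.] [365. -27.  11.] [497.  59.  20.] [142.  88.  61.] px [170. 358.]
228 1088 [577. 225.  17.] [468.  98.  11.] [627. 317.  21.] [166. 114.  73.] px [262. 342.]
```

The picture shows the layer near (358,170) in full-resolution side-view pixels, to the right of the press. The press has its pale pile top near (340,220) side and its arm leaning back, with the handle towards the robot. Next I'll fit the layer and the press.

```bash
python3 - <<'E'
from h import *
from scipy import ndimage
z=np.load('pics/side0.npz');P=cloud('side',z['d'])
h=P[...,2]
def rect(m,lab):
    p=P[m][:,:2].astype(np.float32);print(lab,m.sum(),cv2.minAreaRect(p),np.median(P[m][:,2]))
m=(h>11)&(h<21);l,k=ndimage.label(ndimage.binary_erosion(m))
lab=l[170,358];rect(l==lab,'layer')
rect((h>10)&(h<22)&(P[...,0]<500)&(P[...,0]>355)&(P[...,1]<70)&(P[...,1]>-40),'layer2')
for n in("side","scene"):
    z=np.load(f'pics/{n}0.npz');P=cloud(n,z['d']);h=P[...,2]
    w=(P[...,0]>450)&(P[...,0]<650)&(P[...,1]>80)&(P[...,1]<330)
    print(np.histogram(h[w],bins=np.arange(0,300,4)))
    rect(w&(h>12)&(h<22),n+' bed')
    hi=(h>45)&(h<86)&w
    hist,e=np.histogram(h[hi],bins=np.arange(45,87,1));zt=e[hist.argmax()]+.5
    l,k=ndimage.label(w&(abs(h-zt)<3))
    for i in range(1,k+1):
        if (l==i).sum()>100: rect(l==i,f'{n} top {zt}')
a=np.load('pics/side0.npz')['im'][150:310,260:500];b=np.load('pics/scene0.npz')['im'][150:310,260:500]
cv2.imwrite('pics/crop.png',cv2.resize(np.vstack([a,b])[:,:,::-1],(0,0),fx=1.85,fy=1.85,interpolation=2)[:600])
E
```

```text
layer 251950 ((-384.72332763671875, 86.123779296875), (2603.34326171875, 1282.455322265625), 38.47075271606445) nan
layer2 978 ((432.39886474609375, 16.762367248535156), (132.01332092285156, 58.95356369018555), 17.84236717224121) 15.281943956762461
(array([ 941,   87,   57,  519, 1216,  332,   92,   35,   42,   54,   51,
         46,   43,   41,   54,   50,   52,  248,  896,  160,   26,   27,
         27,   15,   24,   25,   32,   13,   13,   13,   22,   23,   13,
         16,   22,   52,   28,    3,    6,    2,    6,    2,    3,    3,
          3,    5,    2,    3,    3,    4,    3,    7,    6,   15,   21,
         52,   79,  204,   85,   20,   25,   25,   36,   68,  107,   92,
         10,    5,    9,    4,    9,    9,    7,    5]), array([  0,   4,   8,  12,  16,  20,  24,  28,  32,  36,  40,  44,  48,
        52,  56,  60,  64,  68,  72,  76,  80,  84,  88,  92,  96, 100,
       104, 108, 112, 116, 120, 124, 128, 132, 136, 140, 144, 148, 152,
       156, 160, 164, 168, 172, 176, 180, 184, 188, 192, 196, 200, 204,
       208, 212, 216, 220, 224, 228, 232, 236, 240, 244, 248, 252, 
[... 832 characters left out ...]
0]), array([  0,   4,   8,  12,  16,  20,  24,  28,  32,  36,  40,  44,  48,
        52,  56,  60,  64,  68,  72,  76,  80,  84,  88,  92,  96, 100,
       104, 108, 112, 116, 120, 124, 128, 132, 136, 140, 144, 148, 152,
       156, 160, 164, 168, 172, 176, 180, 184, 188, 192, 196, 200, 204,
       208, 212, 216, 220, 224, 228, 232, 236, 240, 244, 248, 252, 256,
       260, 264, 268, 272, 276, 280, 284, 288, 292, 296]))
scene bed 2523 ((547.1373901367188, 198.83047485351562), (126.68074035644531, 224.1302490234375), 10.91683292388916) 15.925547920180293
scene top 72.5 1155 ((551.5775146484375, 175.78573608398438), (56.96704864501953, 131.51187133789062), 11.220314025878906) 72.44948906939499
```

View pics/crop.png

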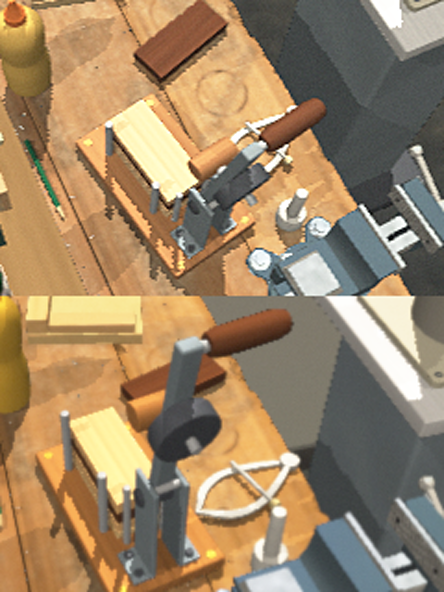

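The crop confirms it. The layer is a dark board at (180,40) in the crop and lies crosswise. The pile top is at (551.5,176), about z 73, with the press y axis at 101° and the arm leaning back. I'll compute the moves from here.

```bash
cat >> h.py <<'E'
def axes(st): return R.from_euler('xyz',st['tcp_rot'],degrees=True).as_matrix()
def go(xyz,ydir=None):
    st=r.sense();A=axes(st);d=A.T@(np.array(xyz)-st['tool_pos'])
    yd=np.degrees(np.arctan2(A[1,1],A[0,1]));t=None
    if ydir is not None: t=-((ydir-yd+180)%360-180)
    print('tool y dir',yd.round(2),'tilt x',A[:,0].round(4),'delta',d.round(1),'turn',t,'pos',st['tool_pos'].round(1),'F',st['ft_force'].round(2),'t',st['time'])
E
python3 -c "
from h import *
go([135,584,330]);go([432.4,16.8,170],107.84)"
```

```text
tool y dir 77.01 tilt x [-5.0e-04 -1.6e-03 -1.0e+00] delta [-99.7  -0.3   0.3] turn None pos [134.7 584.2 230.3] F [-0.1   0.03 -0.43] t 0.1
tool y dir 77.01 tilt x [-5.0e-04 -1.6e-03 -1.0e+00] delta [  61.1 -485.8  417.6] turn -30.83315475105624 pos [134.7 584.2 230.3] F [-0.1   0.03 -0.43] t 0.1
```

Emit:
move_arm(deltas=[[[-50, 0, 0], 0], [[-100, 0, 0], 0], [[-100, -45, 40], -3], [[-100, -90, 83], -6], [[-100, -140, 128], -9], [[-100, -190, 175], -12], [[-100, -240, 220], -15], [[-100, -290, 265], -18], [[-90, -338, 311], -21], [[-60, -386, 355], -24], [[-20, -432, 397], -28], [[20, -475, 436], -31]])

```text
time: 1.6
tool_pos: [431.9, 59.7, 238.2]
tcp_rot: [-83.6, 89.9, -65.5]
ft_force: [0.4, 0.8, 0.2]
finger_gap: 85.5
```

```bash
python3 - <<'E'
from h import *
go([453.3,23.5,140],107.84)
im,d,st=snap('wrist','w1');P=cloud('wrist',d,st);h=P[...,2]
m=(h>8)&(h<22)&(P[...,0]<520)&(P[...,0]>345)&(P[...,1]<85)&(P[...,1]>-50)
l,n=__import__('scipy.ndimage').ndimage.label(m);i=np.bincount(l[m]).argmax();q=l==i
print(q.sum(),cv2.minAreaRect(P[q][:,:2].astype(np.float32)),np.median(h[q]))
E
```

```text
tool y dir 108.09 tilt x [ 7.0e-04 -1.5e-03 -1.0e+00] delta [ 98.3 -40.9   9. ] turn 0.24681865713256457 pos [431.9  59.7 238.2] F [0.43 0.81 0.17] t 1.6
6839 ((430.9275817871094, 15.205146789550781), (130.06570434570312, 56.295101165771484), 18.48518943786621) 15.309314354413004
```

View pics/w1.png

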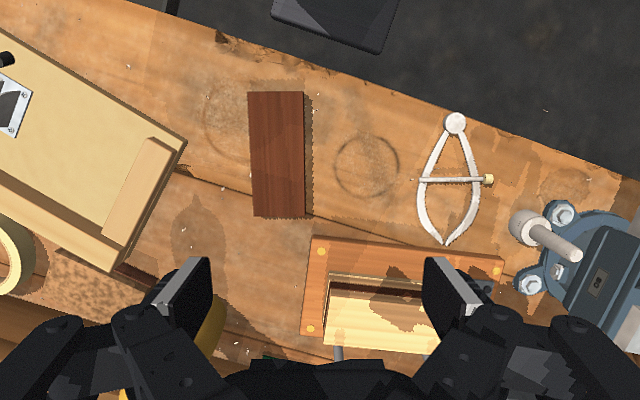

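The wrist view shows the board at about (277,153) px with nothing near it. The fit gives 130×56 mm, centre about (431,15.5), angle about 18.3°. I'll go above the grasp point, 22 mm off centre so that the camera later clears the pad.

Emit:
move_arm(deltas=[[[30, -15, 3], 0], [[80, -30, 6], 0], [[130, -41, 8], 0], [[160, -41, 8], 0], [[178, -41, 8], 0], [[178, -41, 8], 0], [[178, -41, 8], 0]])

```text
time: 2.52
tool_pos: [451.5, 17.4, 55.6]
tcp_rot: [-149.3, 89.6, -131.2]
ft_force: [0.5, -0.5, 0.6]
finger_gap: 85.4
```

```bash
python3 -c "
from h import *
go([452.2,22.7,-0.5],108.3)"
```

```text
tool y dir 108.09 tilt x [-0.0046 -0.0052 -1.    ] delta [56.   5.   2.6] turn -0.20764060535941553 pos [451.5  17.4  55.6] F [ 0.51 -0.52  0.6 ] t 2.525
```

Emit:
move_arm(deltas=[[[15, 3, 2], 0], [[30, 5, 2.5], 0], [[42, 5, 2.5], 0], [[50, 5, 2.5], 0], [[54, 5, 2.5], 0], [[55, 5, 2.5], 0], [[55.5, 5, 2.5], 0], [[55.5, 5, 2.5], 0]])

```text
time: 3.52
tool_pos: [452.4, 22.6, 0.4]
tcp_rot: [-144.8, 89.6, -126.7]
ft_force: [0.3, -0.2, -0.1]
finger_gap: 85.8
```

```bash
python3 -c "
from h import *
go([452.2,22.7,-0.5],108.3)"
```

```text
tool y dir 108.09 tilt x [-0.0039 -0.0053 -1.    ] delta [ 0.9  0.2 -0.2] turn -0.21108022208662192 pos [4.524e+02 2.260e+01 4.000e-01] F [ 0.29 -0.2  -0.13] t 3.525
```

Emit:
move_arm(deltas=[[[0, 0, 0], 0], [[0, 0, 0], 0], [[0, 0, 0], 0], [[0, 0, 0], 0], [[0, 0, 0], 0], [[0, 0, 0], 0], [[0, 0, 0], 0], [[0, 0, 0], 0]], jaw=-1, squeeze=45)

```text
time: 4.53
tool_pos: [452.9, 22.5, 0.9]
tcp_rot: [-137.6, 89.6, -119.5]
ft_force: [-1.1, -0.0, 5.4]
finger_gap: 54.8
```

Emit:
move_arm(deltas=[[[-10, 0, 0], 0], [[-30, 0, 0], 0], [[-55, 0, 0], 0], [[-85, 0, 0], 0], [[-115, 0, 0], 0], [[-140, 0, 0], 0], [[-160, 0, 0], 0], [[-170, 0, 0], 0], [[-170, 0, 0], 0], [[-170, 0, 0], 0]])

```text
time: 5.78
tool_pos: [452.8, 23.5, 169.9]
tcp_rot: [-149.9, 89.6, -131.8]
ft_force: [0.3, 0.4, -1.8]
finger_gap: 55.1
```

```bash
python3 - <<'E'
from h import *
import scipy.ndimage as nd
print(r.sense()['finger_gap'])
# place: grasp at press (0,-22): pile + -22*ydir
u=np.array([-np.sin(np.radians(11.05)),np.cos(np.radians(11.05))])
g=np.array([551.5,176])-22*u;print(g)
go([*g,170],11.05)
im,d,st=snap('side','s2');P=cloud('side',d);h=P[...,2]
A=axes(st);c=st['tool_pos']
m=(abs(P[...,0]-c[0])<140)&(abs(P[...,1]-c[1])<140)&(abs(h-(st['tool_pos'][2]+16))<5)
l,n=nd.label(m)
for i in range(1,n+1):
    if (l==i).sum()>80: print((l==i).sum(),cv2.minAreaRect(P[l==i][:,:2].astype(np.float32)),np.median(h[l==i]))
cv2.imwrite('pics/s2c.png',im[100:300,230:530,::-1].repeat(2,0).repeat(2,1))
E
```

```text
55.12805338077659
[555.71664219 154.40787346]
tool y dir 108.09 tilt x [-0.0047 -0.0053 -1.    ] delta [ -1.3  92.5 138.5] turn 97.03822001331758 pos [452.8  23.5 169.9] F [ 0.26  0.43 -1.82] t 5.775
152 ((382.43646240234375, 5.963245391845703), (28.44881820678711, 47.0379638671875), 17.326801300048828) 184.32767883145397
539 ((473.25469970703125, 25.84893798828125), (73.77422332763672, 60.925010681152344), 83.55689239501953) 184.34346312792422
```

View pics/s2c.png

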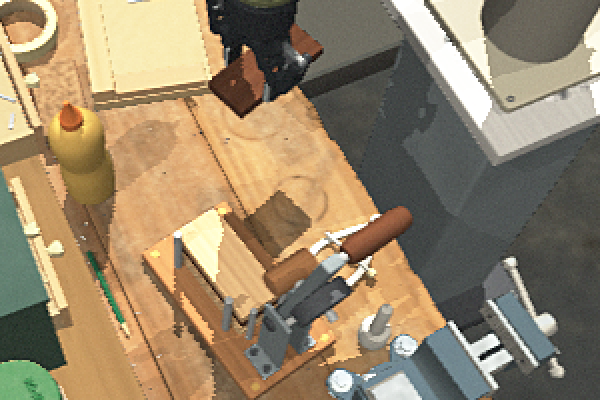

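The board is held (gap 55 mm), and the crop shows both of its ends visible either side of the gripper. I'll measure its pose in the hand.

```bash
cat >> h.py <<'E'
def held(save):
    import scipy.ndimage as nd
    im,d,st=snap('side',save);P=cloud('side',d);h=P[...,2];i=im.astype(int)
    A=axes(st);L=(P-st['tool_pos'])@A   # tool coords
    m=(abs(L[...,0]+14.5)<6)&(abs(L[...,1])<40)&(abs(L[...,2])<110)&(i[...,0]>i[...,2]+15)
    m=nd.binary_opening(m,np.ones((2,2)))
    q=L[m];print(m.sum(),'tool z range',np.percentile(q[:,2],[0,.5,99.5,100]).round(1),'y',np.percentile(q[:,1],[.5,99.5]).round(1))
    print('rect yz',cv2.minAreaRect(q[:,1:].astype(np.float32)))
    X=np.c_[q[:,1:],np.ones(len(q))];print('plane x=',np.linalg.lstsq(X,q[:,0],rcond=None)[0])
E
python3 -c "
from h import *
held('s3')"
```

```text
685 tool z range [-86.1 -85.9  44.1  45.7] y [-28.5  28.2]
rect yz ((-0.5784320831298828, -20.392745971679688), (131.59356689453125, 57.964637756347656), 89.27711486816406)
plane x= [ 4.63474896e-03 -5.17870169e-03 -1.43649814e+01]
```

Layer centre in the tool frame is z = −21 and y about 0, level, with its underside 1.6 mm below the TCP. I'll carry it above the pile.

Emit:
move_arm(deltas=[[[0, 5, 8], 7], [[0, 14, 21], 16], [[0, 24, 36], 26], [[0, 35, 52], 36], [[0, 46, 69], 46], [[0, 57, 86], 56], [[0, 68, 102], 66], [[0, 78, 117], 76], [[0, 87, 129], 86], [[0, 93, 138.5], 94], [[0, 93, 138.5], 97.3], [[0, 93, 138.5], 97.3]])

```text
time: 7.38
tool_pos: [555.0, 154.9, 167.5]
tcp_rot: [-61.2, 89.5, -140.4]
ft_force: [0.0, -1.1, -2.1]
finger_gap: 55.0
```

```bash
cat >> h.py <<'E'
def goal(x=0,y=0,z=100,grasp=(-21,0)):
    a=np.radians(11.05);px=np.array([np.cos(a),np.sin(a)]);py=np.array([-np.sin(a),np.cos(a)])
    p=np.array([551.5,176])+x*px+y*py
    return [*p,z]
E
python3 - <<'E'
from h import *
go(goal(0,-21,110),11.05)
held('s4')
st=r.sense()
# absolute layer pose with side cam in press frame
im,d,st=snap('wrist','w4')
E
```

```text
tool y dir 10.82 tilt x [-0.0068 -0.0056 -1.    ] delta [57.5  1.1 -0.7] turn -0.22681933729006687 pos [555.  154.9 167.5] F [ 0.03 -1.13 -2.14] t 7.375
1130 tool z range [-87.3 -86.7  10.9  15. ] y [-26.9  29. ]
rect yz ((0.8724689483642578, -36.18571090698242), (102.2149887084961, 57.21854782104492), 89.90509796142578)
plane x= [-9.40251422e-03 -1.04706734e-02 -1.45172930e+01]
```

View pics/s4.png

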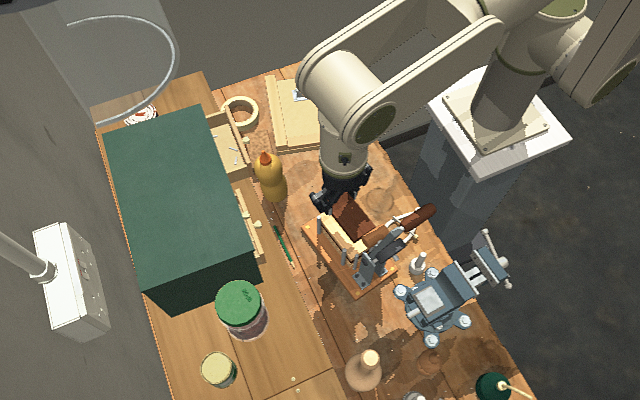

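The side view shows the board over the pile at (355,215) px, with the gripper clear of the pad and the handle. Descending to just above the estimated top.

Emit:
move_arm(deltas=[[[10, 0, 0], 0], [[25, 0, 0], 0], [[42, 0, 0], 0], [[58, 0, 0], 0], [[70, 0, 0], 0], [[78, 0, 0], 0], [[83, 0, 0], 0], [[86, 0, 0], 0], [[86, 0, 0], 0], [[86, 0, 0], 0]])

```text
time: 8.72
tool_pos: [554.9, 154.4, 82.4]
tcp_rot: [-55.7, 89.6, -134.9]
ft_force: [-0.3, 0.7, -1.2]
finger_gap: 54.8
```

```bash
python3 - <<'E'
from h import *
go(goal(-1.2,-21.5,74.6),11.05)
held('s5')
im,d,st=snap('scene','c5')
a=np.load('pics/s5.npz')['im'][170:270,290:440];b=im[190:310,240:420]
cv2.imwrite('pics/c5c.png',np.hstack([cv2.resize(x,(400,300),interpolation=2) for x in (a,b)])[:,:,::-1])
E
```

```text
tool y dir 10.87 tilt x [-0.0053 -0.0054 -1.    ] delta [ 7.8 -0.4 -0.4] turn -0.17907868186557607 pos [554.9 154.4  82.4] F [-0.31  0.75 -1.22] t 8.725
895 tool z range [-87.6 -86.5   7.7   9.8] y [-27.1  28.8]
rect yz ((0.9285087585449219, -38.90358352661133), (97.35386657714844, 57.642452239990234), 89.84491729736328)
plane x= [ 4.81496493e-04 -7.41746295e-03 -1.43879876e+01]
```

View pics/c5c.png

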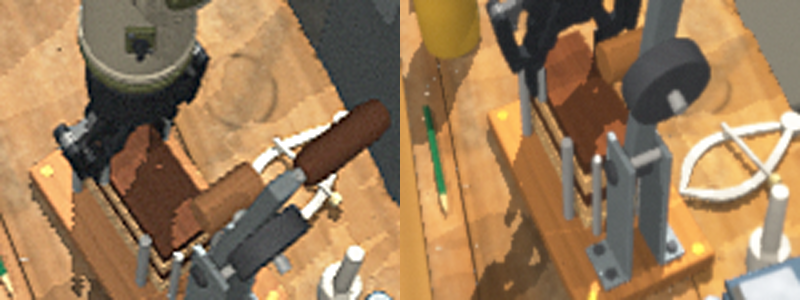

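The layer is aligned over the pile between the dowels in both views. Feeling downward now.

Emit:
move_arm(deltas=[[[1, 0, 0], 0], [[2, 0, 0], 0], [[3, 0, 0], 0], [[4, 0, 0], 0], [[5, 0, 0], 0], [[5, 0, 0], 0]])

```text
time: 9.57
tool_pos: [554.8, 154.3, 77.2]
tcp_rot: [-57.3, 89.5, -136.5]
ft_force: [-0.2, 0.3, -1.5]
finger_gap: 55.4
```

Emit:
move_arm(deltas=[[[0.5, 0, 0], 0], [[1, 0, 0], 0], [[1, 0, 0], 0]])

```text
time: 9.95
tool_pos: [554.8, 154.3, 76.3]
tcp_rot: [-56.9, 89.6, -136.0]
ft_force: [-0.3, -0.0, -1.0]
finger_gap: 54.9
```

Emit:
move_arm(deltas=[[[0.5, 0, 0], 0], [[1, 0, 0], 0], [[1, 0, 0], 0]])

```text
time: 10.32
tool_pos: [554.9, 154.2, 75.5]
tcp_rot: [-55.4, 89.6, -134.6]
ft_force: [-0.9, -1.3, 1.2]
finger_gap: 55.0
```

Emit:
move_arm(deltas=[[[0.5, 0, 0], 0], [[0.8, 0, 0], 0], [[0.8, 0, 0], 0]])

```text
time: 10.7
tool_pos: [554.9, 154.2, 75.4]
tcp_rot: [-54.9, 89.6, -134.0]
ft_force: [-4.9, -1.9, 7.0]
finger_gap: 54.8
```

Contact is felt at TCP z 75.4 (up about 8 N). Before releasing I'll check the layer's position against the pile.

```bash
cat >> h.py <<'E'
def lay(save,n='side'):
    import scipy.ndimage as nd
    im,d,st=snap(n,save);P=cloud(n,d);i=im.astype(int)
    o=np.array(goal(0,0,0));a=np.radians(11.05);Rz=np.array([[np.cos(a),-np.sin(a),0],[np.sin(a),np.cos(a),0],[0,0,1]])
    L=(P-o)@Rz
    m=(abs(L[...,2]-89.5)<4)&(abs(L[...,0])<40)&(abs(L[...,1])<75)&(i[...,0]>i[...,2]+15)
    m=nd.binary_opening(m,np.ones((2,2)));q=L[m]
    print(n,m.sum(),'x',np.percentile(q[:,0],[.5,99.5]).round(1),'y',np.percentile(q[:,1],[.5,99.5]).round(1),'z',np.median(q[:,2]).round(1),cv2.minAreaRect(q[:,:2].astype(np.float32)))
    X=np.c_[q[:,:2],np.ones(len(q))];print('plane z=',np.linalg.lstsq(X,q[:,2],rcond=None)[0].round(4))
E
python3 - <<'E'
from h import *
lay('s6');lay('c6','scene');s=r.sense();print(s['ft_force'],s['wrist_torque'],s['finger_gap'])
E
```

```text
side 834 x [-27.2  28.5] y [-29.   63.9] z 89.8 ((0.6088180541992188, 16.723472595214844), (57.099884033203125, 96.73606872558594), 0.41923388838768005)
plane z= [-2.70000e-03 -8.00000e-04  8.98554e+01]
scene 1137 x [-27.5  27.9] y [-63.7  62.6] z 88.4 ((0.0157470703125, -0.27764129638671875), (130.49966430664062, 55.71162796020508), 89.58627319335938)
plane z= [-8.0000e-04  7.0000e-04  8.8457e+01]
[-4.96096238 -2.33476595  6.81293213] [-0.12760536  0.66518275  0.03640858] 54.59672852280425
```

Both cameras put the layer within 1 mm and 0.5° of the pile, and flat. Releasing.

Emit:
move_arm(deltas=[[[-0.3, 0, 0], 0], [[-0.3, 0, 0], 0], [[-0.3, 0, 0], 0], [[-0.3, 0, 0], 0], [[-0.3, 0, 0], 0], [[-0.3, 0, 0], 0]], jaw=1)

```text
time: 11.55
tool_pos: [554.9, 154.2, 75.6]
tcp_rot: [-54.8, 89.6, -133.9]
ft_force: [-0.0, -0.5, 0.2]
finger_gap: 85.5
```

```bash
python3 - <<'E'
from h import *
s=r.sense();print(s['ft_force'],s['wrist_torque'],s['finger_gap'],s['tool_pos'])
lay('s7');lay('c7','scene')
E
```

```text
[-0.03559631 -0.54852679  0.19642922] [ 0.05542019 -0.02060792 -0.01986272] 85.50947818289791 [554.94269462 154.22812781  75.64549928]
side 883 x [-27.2  28.2] y [-31.1  64.3] z 89.9 ((0.5444164276123047, 11.464828491210938), (108.41849517822266, 56.34101104736328), 89.5838394165039)
plane z= [2.60000e-03 3.00000e-04 8.97694e+01]
scene 1244 x [-27.2  28.1] y [-64.1  62.2] z 88.4 ((-0.05489540100097656, -0.9604415893554688), (130.567626953125, 56.83443069458008), 89.33531951904297)
plane z= [-8.00000e-04  1.20000e-03  8.83808e+01]
```

Released cleanly: the layer is still square and flat and the wrist force is about zero. Next I'll locate the handle and retreat upward.

Emit:
move_arm(deltas=[[[-5, 0, 0], 0], [[-15, 0, 0], 0], [[-35, 0, 0], 0], [[-65, 0, 0], 0], [[-100, 0, 0], 0], [[-140, 0, 0], 0], [[-180, 0, 0], 0], [[-220, 0, 0], 0], [[-255, 0, 0], 0], [[-285, 0, 0], 0], [[-305, 0, 0], 0], [[-310, 0, 0], 0]])

```text
time: 13.15
tool_pos: [557.0, 156.0, 389.1]
tcp_rot: [-18.3, 89.7, -97.4]
ft_force: [-0.3, 0.9, -0.1]
finger_gap: 85.4
```

```bash
python3 - <<'E'
from h import *
import scipy.ndimage as nd
o=np.array(goal(0,0,0));a=np.radians(11.05);Rz=np.array([[np.cos(a),-np.sin(a),0],[np.sin(a),np.cos(a),0],[0,0,1]])
for n,f in(('side','s7'),('scene','c7')):
    z=np.load(f'pics/{f}.npz');P=cloud(n,z['d']);i=z['im'].astype(int);L=(P-o)@Rz
    m=(L[...,2]>285)&(L[...,2]<345)&(abs(L[...,0]+52)<60)&(abs(L[...,1]-133)<50)&(i[...,0]>i[...,2]+20)
    q=L[m];print(n,m.sum(),np.percentile(q,[1,50,99],axis=0).round(1))
go(goal(-55,133,390),101.05)
E
```

```text
side 509 [[-83.  122.  308.9]
 [-46.3 135.8 321.5]
 [ -4.2 145.2 326. ]]
scene 797 [[-84.3 125.3 303.6]
 [-46.3 140.5 318.6]
 [ -8.3 145.4 323.8]]
tool y dir 10.87 tilt x [-6.0e-04 -4.5e-03 -1.0e+00] delta [  -1.5  -57.  -153.5] turn -90.17701505779456 pos [557.  156.  389.1] F [-0.27  0.89 -0.15] t 13.15
```

Handle measured at press y about 133.4, z about 313, matching the model. Moving above it.

Emit:
move_arm(deltas=[[[0, -4, -10], -6], [[0, -10, -25], -15], [[0, -17, -45], -25], [[0, -24, -65], -35], [[0, -31, -84], -45], [[0, -38, -103], -55], [[0, -45, -121], -65], [[0, -51, -138], -74], [[0, -57, -150], -83], [[0, -58, -154], -90], [[0, -58, -154], -90.2], [[0, -58, -154], -90.2]])

```text
time: 14.65
tool_pos: [470.9, 296.0, 388.4]
tcp_rot: [-111.1, 89.7, -100.2]
ft_force: [-1.0, 0.3, 0.1]
finger_gap: 85.2
```

```bash
python3 - <<'E'
from h import *
go(goal(-56,133.4,298),101.05);print(r.sense()['joint_pos'].round(1))
im,d,st=snap('wrist','w8')
E
```

```text
tool y dir 100.91 tilt x [-9.0e-04 -4.9e-03 -1.0e+00] delta [90.4  0.6  0.2] turn -0.1391304097269881 pos [470.9 296.  388.4] F [-1.01  0.27  0.05] t 14.65
[ 27.    0.3  76.5  -0.2 103.3 -73.9]
```

View pics/w8.png

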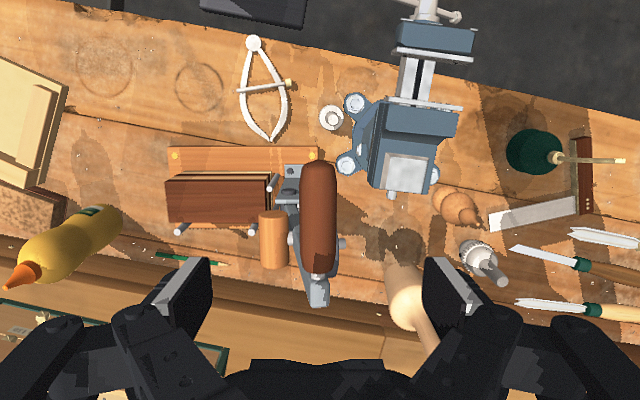

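The handle is centred between the fingers (319,220 px). Lowering and gripping.

Emit:
move_arm(deltas=[[[12, 0.3, 0], 0], [[32, 0.6, 0], 0], [[55, 0.6, 0], 0], [[75, 0.6, 0], 0], [[87, 0.6, 0], 0], [[94, 0.6, 0], 0], [[94, 0.6, 0], 0], [[94, 0.6, 0], 0]])

```text
time: 15.7
tool_pos: [471.2, 296.3, 295.3]
tcp_rot: [-94.8, 89.8, -83.8]
ft_force: [-0.5, -0.2, -0.5]
finger_gap: 85.1
```

Emit:
move_arm(deltas=[[[0, 0, 0], 0], [[0, 0, 0], 0], [[0, 0, 0], 0], [[0, 0, 0], 0], [[0, 0, 0], 0], [[0, 0, 0], 0], [[0, 0, 0], 0], [[0, 0, 0], 0], [[0, 0, 0], 0]], jaw=-1, squeeze=40)

```text
time: 16.82
tool_pos: [471.2, 296.4, 295.6]
tcp_rot: [-90.7, 89.8, -79.8]
ft_force: [-1.2, 0.6, 4.7]
finger_gap: 23.2
```

```bash
python3 - <<'E'
from h import *
go(goal(-56,133.4,294),101.05);s=r.sense();print(s['finger_gap'],s['wrist_torque'])
a0=1.745
y0,z0=-198*np.cos(a0),198*np.sin(a0)
for a in np.r_[np.arange(1.70,0.1,-.05)]: print(round(a,2),(-(198*np.sin(a)-z0)).round(1),(-198*np.cos(a)-y0).round(1))
E
```

```text
tool y dir 100.92 tilt x [ 7.0e-04 -3.9e-03 -1.0e+00] delta [ 1.6 -0.2 -0.3] turn -0.12661245574778945 pos [471.2 296.4 295.6] F [-1.16  0.62  4.68] t 16.825
23.226923109544693 [-0.02833911  0.18900221 -0.07957323]
1.7 -1.3 -8.8
1.65 -2.4 -18.7
1.6 -2.9 -28.5
1.55 -3.0 -38.4
1.5 -2.5 -48.3
1.45 -1.6 -58.2
1.4 -0.1 -68.0
1.35 1.8 -77.7
1.3 4.2 -87.3
1.25 7.1 -96.8
1.2 10.5 -106.1
1.15 14.3 -115.2
1.1 18.5 -124.1
1.05 23.3 -132.8
1.0 28.4 -141.3
0.95 33.9 -149.5
0.9 39.9 -157.4
0.85 46.2 -165.0
0.8 53.0 -172.3
0.75 60.0 -179.2
0.7 67.4 -185.8
0.65 75.2 -191.9
0.6 83.2 -197.7
0.55 91.5 -203.1
0.5 100.1 -208.1
0.45 108.9 -212.6
0.4 117.9 -216.7
0.35 127.1 -220.3
0.3 136.5 -223.5
0.25 146.0 -226.2
0.2 155.7 -228.4
0.15 165.4 -230.1
```

Emit:
move_arm(deltas=[[[-1.3, -9, 0], 0], [[-2.4, -19, 0], 0], [[-2.9, -28.5, 0], 0], [[-3, -38.5, 0], 0], [[-2.5, -48.5, 0], 0], [[-1.6, -58, 0], 0], [[0, -68, 0], 0], [[2, -77.5, 0], 0], [[2, -77.5, 0], 0]])

```text
time: 17.95
tool_pos: [486.2, 218.9, 294.0]
tcp_rot: [-88.4, 89.7, -77.5]
ft_force: [-1.3, 0.9, 4.7]
finger_gap: 23.1
```

```bash
cat >> h.py <<'E'
def arc(steps):
    s=r.sense();a=np.radians(11.05);d=s['tool_pos'][:2]-np.array([551.5,176])
    y=-d[0]*np.sin(a)+d[1]*np.cos(a)-98+0.2; z=s['tool_pos'][2]+17.5-118
    an=np.arctan2(z,-y);print('t',s['time'],'angle',an.round(3),'rad',np.hypot(y,z).round(1),'x',(d[0]*np.cos(a)+d[1]*np.sin(a)).round(1),'F',s['ft_force'].round(1),'T',s['wrist_torque'].round(2),s['finger_gap'].round(1))
    for k in steps:
        b=k;print(round(b,2),(z-198*np.sin(b)).round(1),(-198*np.cos(b)-y).round(1))
E
python3 -c "
from h import *
arc(np.arange(1.3,0.7,-.05))"
```

```text
Traceback (most recent call last):
  File "h.py", line 56, in arc
    an=np.arctan2(z,-y);print('t',s['time'],'angle',an.round(3),'rad',np.hypot(y,z).round(1),'x',(d[0]*np.cos(a)+d[1]*np.sin(a)).round(1),'F',s['ft_force'].round(1),'T',s['wrist_torque'].round(2),s['finger_gap'].round(1))
                                                                                                                                                                                                    ^^^^^^^^^^^^^^^^^^^^^
AttributeError: 'float' object has no attribute 'round'
```

```bash
sed -i "s/,s\['finger_gap'\].round(1))/,s['finger_gap'])/" h.py; python3 -c "
from h import *
arc(np.arange(1.3,0.7,-.05))"
```

```text
t 17.95 angle 1.351 rad 198.3 x -55.8 F [-1.3  0.9  4.7] T [0.78 0.29 0.03] 23.09488733300987
1.3 2.7 -9.8
1.25 5.6 -19.3
1.2 9.0 -28.6
1.15 12.8 -37.7
1.1 17.1 -46.7
1.05 21.8 -55.4
1.0 26.9 -63.8
0.95 32.5 -72.0
0.9 38.4 -79.9
0.85 44.8 -87.5
0.8 51.5 -94.8
0.75 58.6 -101.7
0.7 66.0 -108.3
```

Emit:
move_arm(deltas=[[[2.6, -9.8, 0], 0], [[5.5, -19.3, 0], 0], [[9, -28.6, 0], 0], [[12.8, -37.7, 0], 0], [[17, -46.7, 0], 0], [[22, -55.5, 0], 0], [[27, -64, 0], 0], [[32.5, -72, 0], 0], [[38.5, -80, 0], 0], [[45, -87.5, 0], 0], [[51.5, -95, 0], 0], [[51.5, -95, 0], 0]])

```text
time: 19.45
tool_pos: [504.2, 124.7, 241.8]
tcp_rot: [-97.0, 89.7, -86.2]
ft_force: [3.0, 1.8, -2.5]
finger_gap: 22.6
```

```bash
python3 -c "
from h import *
arc(np.arange(.75,0.04,-.05))"
```

```text
t 19.45 angle 0.793 rad 198.2 x -56.2 F [ 3.   1.8 -2.5] T [ 0.77 -0.56  0.05] 22.58242471936863
0.75 6.3 -5.8
0.7 13.7 -12.3
0.65 21.4 -18.5
0.6 29.5 -24.3
0.55 37.8 -29.7
0.5 46.3 -34.7
0.45 55.1 -39.2
0.4 64.2 -43.3
0.35 73.4 -46.9
0.3 82.7 -50.1
0.25 92.3 -52.7
0.2 101.9 -55.0
0.15 111.7 -56.7
0.1 121.5 -57.9
0.05 131.4 -58.7
```

Emit:
move_arm(deltas=[[[6.5, -5.8, 0], 0], [[14, -12.3, 0], 0], [[21.5, -18.5, 0], 0], [[29.5, -24.3, 0], 0], [[38, -29.7, 0], 0], [[46, -34.7, 0], 0], [[55, -39, 0], 0], [[64, -43, 0], 0], [[73, -47, 0], 0], [[82.5, -50, 0], 0], [[82.5, -50, 0], 0]])

```text
time: 20.82
tool_pos: [513.6, 75.0, 158.3]
tcp_rot: [-101.4, 89.7, -90.6]
ft_force: [3.5, 3.4, -4.4]
finger_gap: 23.0
```

```bash
python3 -c "
from h import *
arc(np.arange(.28,-0.1,-.02))"
```

```text
t 20.825 angle 0.296 rad 198.2 x -56.6 F [ 3.5  3.4 -4.4] T [ 0.95 -0.48  0.02] 22.956434435913277
0.28 3.1 -0.7
0.26 6.9 -1.7
0.24 10.7 -2.7
0.22 14.6 -3.6
0.2 18.4 -4.4
0.18 22.3 -5.2
0.16 26.2 -5.9
0.14 30.1 -6.4
0.12 34.1 -7.0
0.1 38.0 -7.4
0.08 42.0 -7.7
0.06 45.9 -8.0
0.04 49.9 -8.2
0.02 53.8 -8.3
-0.0 57.8 -8.4
-0.02 61.7 -8.3
-0.04 65.7 -8.2
-0.06 69.7 -8.0
-0.08 73.6 -7.7
```

Emit:
move_arm(deltas=[[[4, -1, 0], 0], [[8, -2, 0], 0], [[12, -3, 0], 0], [[16, -3.9, 0], 0], [[20, -4.7, 0], 0], [[23, -5.3, 0], 0], [[23, -5.3, 0], 0]])

```text
time: 21.7
tool_pos: [514.6, 69.7, 135.1]
tcp_rot: [-101.3, 89.7, -90.5]
ft_force: [3.6, 1.8, -3.4]
finger_gap: 23.1
```

```bash
python3 - <<'E'
from h import *
arc(np.arange(.17,0.0,-.02))
im,d,st=snap('scene','c9');b,_,_=snap('side','s9')
cv2.imwrite('pics/c9c.png',np.hstack([cv2.resize(x,(400,300),interpolation=2) for x in (b[170:290,280:440],im[170:320,230:430])])[:,:,::-1])
E
```

```text
t 21.7 angle 0.176 rad 198.1 x -56.6 F [ 3.6  1.8 -3.4] T [ 0.85 -0.43  0.01] 23.143330100215493
0.17 1.1 -0.1
0.15 5.0 -0.7
0.13 8.9 -1.3
0.11 12.9 -1.8
0.09 16.8 -2.2
0.07 20.7 -2.5
0.05 24.7 -2.7
0.03 28.7 -2.9
0.01 32.6 -3.0
```

View pics/c9c.png

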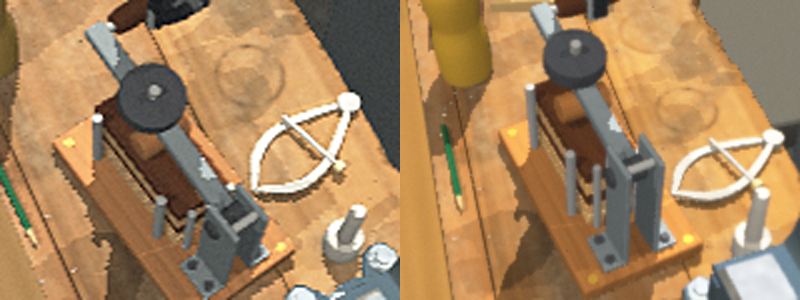

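The arm is nearly level, with the pad just above the layer and the layer undisturbed. Feeling down in small steps.

Emit:
move_arm(deltas=[[[2, -0.3, 0], 0], [[4, -0.6, 0], 0], [[6, -0.9, 0], 0], [[6, -0.9, 0], 0]])

```text
time: 22.3
tool_pos: [514.8, 68.8, 129.1]
tcp_rot: [-102.0, 89.7, -91.1]
ft_force: [3.6, 0.7, -2.7]
finger_gap: 23.2
```

Emit:
move_arm(deltas=[[[2, -0.3, 0], 0], [[4, -0.5, 0], 0], [[4, -0.5, 0], 0]])

```text
time: 22.68
tool_pos: [514.9, 68.4, 125.3]
tcp_rot: [-101.5, 89.7, -90.6]
ft_force: [-0.2, 1.2, 2.3]
finger_gap: 22.7
```

Emit:
move_arm(deltas=[[[1, -0.1, 0], 0], [[1, -0.1, 0], 0], [[1, -0.1, 0], 0]])

```text
time: 23.05
tool_pos: [514.9, 68.4, 125.2]
tcp_rot: [-100.5, 89.7, -89.7]
ft_force: [-3.2, 2.2, 8.4]
finger_gap: 23.0
```

The pad bears on the layer: force rose with no further travel. Opening the jaws, then lifting straight off.

Emit:
move_arm(deltas=[[[-0.5, 0, 0], 0], [[-0.5, 0, 0], 0], [[-0.5, 0, 0], 0], [[-0.5, 0, 0], 0], [[-0.5, 0, 0], 0], [[-0.5, 0, 0], 0], [[-0.5, 0, 0], 0], [[-0.5, 0, 0], 0]], jaw=1)

```text
time: 24.05
tool_pos: [514.9, 68.4, 125.7]
tcp_rot: [-99.3, 89.7, -88.5]
ft_force: [0.0, 1.2, 0.5]
finger_gap: 85.6
```

Emit:
move_arm(deltas=[[[-5, 0, 0], 0], [[-15, 0, 0], 0], [[-32, 0, 0], 0], [[-55, 0, 0], 0], [[-85, 0, 0], 0], [[-115, 0, 0], 0], [[-145, 0, 0], 0], [[-170, 0, 0], 0], [[-185, 0, 0], 0], [[-190, 0, 0], 0], [[-190, 0, 0], 0]])

```text
time: 25.42
tool_pos: [514.8, 69.3, 315.4]
tcp_rot: [-105.9, 89.7, -95.0]
ft_force: [-0.8, -0.9, 0.2]
finger_gap: 85.2
```

```bash
python3 - <<'E'
from h import *
s=r.sense();print(s['tool_pos'],s['ft_force'],s['qd'].round(2),s['finger_gap'])
b,_,_=snap('side','s10');lay('s11');lay('c11','scene');im=np.load('pics/c11.npz')['im']
cv2.imwrite('pics/c11c.png',np.hstack([cv2.resize(x,(400,300),interpolation=2) for x in (b[170:290,280:440],im[170:320,230:430])])[:,:,::-1])
E
```

```text
[514.76244058  69.28183392 315.35475187] [-0.77799272 -0.88585094  0.20554795] [-0.01  0.41  1.24  0.03 -0.35  0.07] 85.24578823217333
side 490 x [-27.8  28.4] y [-63.8  64.7] z 89.8 ((0.2612648010253906, 0.1214141845703125), (56.814083099365234, 129.93992614746094), 0.3936390280723572)
plane z= [-1.40000e-03  3.60000e-03  8.97062e+01]
scene 528 x [-1.8 28.2] y [-64.3  63.8] z 88.4 ((13.181599617004395, -0.46678924560546875), (131.85202026367188, 31.64109230041504), 88.80767822265625)
plane z= [-3.50000e-03  0.00000e+00  8.83936e+01]
```

View pics/c11c.png

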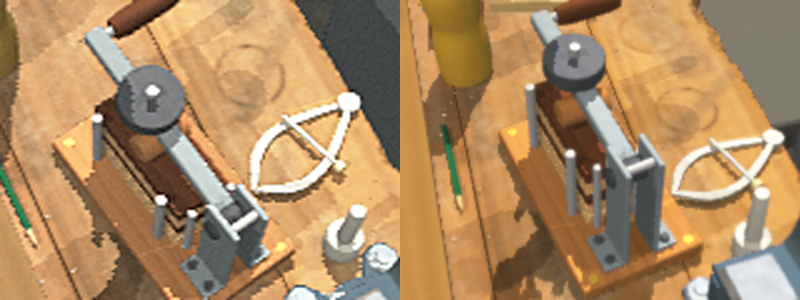

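The pad rests on the layer, the layer is square (within 0.5 mm) and flat, and the gripper is clear. Handing in.

```bash
python3 -c "
from h import *
print(r.hand_in())"
```

```text
the job is handed in; nothing more can be done
None
```

The walnut layer is on the pile, the press arm's pad bears on it, and the job was handed in at about 25.5 s of the 72 s allowed. `hand_in` gives no verdict, so what follows is from my own measurements.

**Layer:** I felt gently for the pile's top with the layer still held, met it at about z 73.5 mm with about 8 N, and only then let go. After release both cameras put the layer within about 1 mm and 1° of the pile, and flat.

**Press arm:** I gripped the handle and led the arm down at about 0.4 rad/s, slower near the end. At contact the vertical wrist force went from −2.7 N to +8.4 N and the handle stopped moving. I then opened the jaws and lifted straight off.

**Last checks:** With the arm down, the side camera has the layer within 0.5 mm and 0.4° of the pile's middle. The pad is visibly on the layer, and the gripper is open and about 190 mm clear. The scene camera agrees along the length; across it, the arm hid half the board, so it could not confirm. The two cameras differ by 1.4 mm on the layer's height, within calibration. I kept away from the bottle and the sanding block but did not measure their positions again. The pad's bearing force after release could not be measured directly.

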